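# Change the lockwire spool on the sprung pay-off stand

## Task

The lockwire spool on the bench pay-off stand is used up. Draw the sprung spindle out by its black knob to its stop so that the catch keeps it out, put the empty spool in the yellow tray, and lay the full spool of silver lockwire from the wooden-ended rack in the stand's rod cradle while the spindle is still out. Then press the red release button so that the spindle springs back and holds the new spool between both noses; leave the copper spool and everything else on the bench as they are.

Things in the scene. Friction and masses are not known exactly. Their poses are not given: they have to be found in the camera images.
- payoff: Pay-off stand, fixed: grey base plate 92 x 210 mm (own x; own y from -63 to +147 mm), blue end brackets, two cradle rods. Origin on the bench under the middle of a mounted spool; z up, y along the spool axis from the plain end (fixed nose) to the sprung end (barrel, button, knob). Brackets 60 mm wide, 98 mm high at y -53 to -44, 92 mm at y 83 to 91; barrel of 38 mm diameter from there to y 138.
- payoff_axis (a point): Centre of a correctly mounted spool, 75 mm above the bench on the spindle axis; axes as the stand's. A spool slid in the cradle moves along this y. The fixed nose (18 mm diameter, tapered tip) stands in front of a 34 mm shoulder at y = -30 mm and reaches to y = -20: a spool on it must be slid at least 11 mm towards +y before it can be lifted out.
- load_point (a point): Best place of the centre of a spool laid in or lifted out of the cradle from above with the spindle kept out: 20 mm along the stand's +y from the mounted place, 75 mm above the bench; +-8 mm along y clears both noses. Cradle: two rods of 8 mm diameter along y, at x = +-15 mm, centres 42 mm above the bench; a spool lying on them is in line with the spindle, which pushes it on to the fixed nose.
- spindle (a joint): Slide of the sprung spindle along the stand's +y (m): 0 holding a spool, +0.044 out at its stop, -0.006 home with no spool. Its spring pulls in with 5 N at 0, 8 N at the stop (up to 5 N more at the catch). Drawn to the stop (beyond 0.042) and let go, the catch keeps it at about 0.040. Its nose (18 mm diameter, 10 mm long) enters the bore; shoulder face at y = 30 mm plus the joint value.
- knob (a point): Centre of the inner (barrel side) face of the spindle's black knob, at the stand's y = 178 mm plus the joint value, 75 mm above the bench. Knob 46 mm in diameter, 18 mm thick. The bare rod, 14 mm in diameter, from the barrel's bush (y = 141) to this face can be straddled from above by the fingers, to push the knob outwards.
- button_top (a point): Centre of the top of the red release button (22 mm diameter, 10 mm proud of its boss) on the barrel, at the stand's y = 124 mm, 110 mm above the bench. Pressing it down 5 to 6 mm (3 to 5 N) drops the catch and the spindle springs in; it comes back up by itself.
- release (a joint): How far the release button is down (m), 0 up, 0.0065 fully down.
- empty_spool: Empty spool, at the start held in the stand. Origin at its centre, own y along its axis. 60 mm long, two pale wooden flanges 64 mm in diameter and 6 mm thick, bare grey metal core 27 mm in diameter and 48 mm long between them, bore 21 mm. About 90 g.
- lockwire_spool: Full spool of silver-grey lockwire, lying in the rack. Same size, origin at its centre, own y along its axis; the winding between the flanges is 46 mm in diameter and 48 mm long and can be gripped from above. About 420 g.
- copper_spool: Full spool of copper wire, same size, in the rack; either place in the rack may hold it. To be left where it is.
- rack: Fixed stock rack: two steel rods of 8 mm diameter between wooden end plates, 56 x 206 mm, 36 mm high. Origin on the bench under its middle, own y along the rods. The spools lie on the rods end to end, axes along its y, 46 mm above the bench, centres at y = +48 and -48 mm.
- tray: Fixed yellow open tray for empties, 170 x 150 mm outside (own x, y), 36 mm high, walls and floor 4 mm. Origin on the bench under its middle.
- oil_filter: White oil filter can with a blue band, 76 mm in diameter, 98 mm high, standing. Bystander.
- filter_box: Blue carton, 85 x 85 x 105 mm. Bystander.
- tin: Small tin, 56 mm in diameter, 48 mm high. Bystander.
- spanner: Steel spanner, 170 mm long, lying behind the stand. Bystander.
- driver: Blue-handled screwdriver, 190 mm long, lying. Bystander.

How it is judged (in metres and radians):
On the way, in this order (a step that is already met when the one before it is completed fails the run):
1. the spindle is out and kept there by the catch, untouched by the robot (value of joint spindle above 0.038 m and contact force between each of the arm, the fingers and payoff below 0.3 N), for 0.2 s.
2. the full lockwire spool lies in the cradle with the spindle still out (value of joint spindle above 0.038 m and distance between lockwire_spool and payoff_axis below 0.036 m and z of lockwire_spool in the frame of payoff_axis below 0.004 m and angle between the y axis of lockwire_spool and the y axis of payoff, either way round below 0.08 rad and contact force between the fingers and lockwire_spool below 0.3 N), for 0.2 s.
At the end, for the whole second after the job is handed in: The spindle has sprung back on to the full lockwire spool (joint within 3 mm of 0), whose centre is within 5 mm of its mounted place and whose axis is within 0.08 rad of the spindle's; the empty spool lies at rest inside the yellow tray, on its floor (value of joint spindle between -0.003 and 0.003 m and distance between lockwire_spool and payoff_axis below 0.005 m and angle between the y axis of lockwire_spool and the y axis of payoff, either way round below 0.08 rad and linear speed of each of lockwire_spool, empty_spool below 0.03 m/s and x of empty_spool in the frame of tray between -0.08 and 0.08 m and y of empty_spool in the frame of tray between -0.07 and 0.07 m and height (world z) of empty_spool below 0.045 m); the robot touches nothing.
It fails at once if the copper spool is displaced (more than 20 mm) (distance of copper_spool from where it was at the start of the episode above 0.02 m).
It fails at once if another thing on the bench is displaced (more than 30 mm) (distance of any of oil_filter, filter_box, tin, spanner, driver from where it was at the start of the episode above 0.03 m).
It also fails if it takes over 64 s, if anything falls off the work surface, if the arm or the gripper's body presses on something with over 40 N, if the wrist force passes 120 N, or if a joint passes its speed limit or range.

## Robot

A 6-joint arm with a two-finger parallel gripper is mounted at the origin on the work surface. World frame = base frame: x ahead of the robot, y to its left, z up, the work surface at z = 0. Lengths are in mm, angles in rad, forces in N, time in s.
With the tool pointing down it reaches from about 425 to 950 mm from the base axis. Payload 14.7 kg.
Tool frame: the origin (TCP) lies on the centre line of the jaws, within the pads' length; the fingertips stand 14 mm ahead of it and the grasp point (between the pads) lies 5 mm behind it; x points along the fingers, y is the direction in which the jaws open and shut, and the axes are right-handed (so a half turn about x gives the same grasp; the last joint's range is limited). The gripper opens to 85 mm and grips with 20 to 120 N. Pads are 22 mm wide; open, the fingers measure 114 mm over their backs; the gripper's body (76 mm by 85 mm) begins 54 mm behind the grasp point. The pads swing forward as they close: fully open they stand 13 mm farther back than shut.
Start: joints at [-1.349, 0.48, 1.596, -0, 1.065, -0.047], TCP at [172.64, -626.648, 245.297] pointing down, gripper open.
Joint ranges: [-2.75, 2.75], [-0.82, 2.05], [0.23, 2.67], [-1.56, 4.7], [0.09, 2.69], [-2.92, 2.92]. Speed limits (rad/s): [1.89, 1.89, 2.39, 3.01, 3.01, 3.01].

## Interface

Orientations are given as a 3x3 rotation matrix whose columns are the frame's x, y, z axes.
In Python, from cell import reach, line_to, set_joints, release, grab, sleep, solve_ik, read_state, get_image, calibration, MotionError, finish_job gives the robot as it stands. Calls block until the motion is done:
- reach(position, orientation): joint-space move of the TCP to a pose.
- line_to(position, ori=None, feed=150): straight line of the TCP; ori=None keeps the orientation; feed is the mean speed in mm/s.
- set_joints(angles): joint-space move.
- release() and grab(strength=None): open the fingers fully, or close them until they stop; strength is the grip in N (None keeps the last).
- sleep(seconds).
- solve_ik(position, orientation): joint angles nearest the present ones, or None.
- read_state(): the state.
- get_image(name): name is "scene" or "top" or "wrist"; returns the picture (400x640x3 uint8, blue, green, red); there is no depth.
- calibration(name): a dict with "mtx" (3x3 intrinsics, pixels), "dist" ([k1, k2, p1, p2, k3] as OpenCV has them; the pictures are not rectified), "cam_to_world" (4x4, takes a point from camera to world coordinates). Camera axes: x right, y down, z forward; pixel columns grow to the right and rows downward; lengths in mm; the calibration is good to about 2 mm. A picture is of the moment at which its call begins: read the wrist's pose just before it. calibration takes no time and is no camera call; for the wrist camera it gives the pose at the moment of the call.
A pose or a line that the arm cannot do raises MotionError and nothing moves.
- finish_job(): hands the job in, once; it reports no verdict.
The state is a dict: "time": time; "joint_pos": joint angles; "joint_vel": joint speeds; "joint_efforts": joint torques, N m; "tool_pos": TCP position; "orientation": TCP orientation; "contact_force": force on the tool from outside, world axes, zero at the start; "ft_torque": the same for the moment, N m; "opening": finger opening in mm.
Only numpy, scipy, OpenCV 4.12 (cv2) and the standard library are available. Lean on these libraries where they do the work, as an engineer would, in place of code of your own. Each camera call takes 0.05 s, during which the arm holds its last target. There are 200 camera calls.

## Working session

There is one attempt and no reset: what is moved stays moved. The work goes in short steps, each a Python script; the robot and the scene stay as the last script left them, time stands still between calls to the robot, and variables do not carry over. Pictures are saved under pics/ and viewed, about 8 in all and at most 12, crops included, and the job is handed in when it is done.

```bash
mkdir -p pics; ls
python3 - <<'E'
from cell import *
import cv2,numpy as np
for n in("scene","top"):
    im=get_image(n); cv2.imwrite(f"pics/{n}0.png",im); c=calibration(n); print(n,np.round(c["mtx"],1).tolist(),c["dist"],np.round(c["cam_to_world"],3).tolist())
im=get_image("wrist"); cv2.imwrite("pics/wrist0.png",im)
c=calibration("wrist");print(np.round(c["cam_to_world"],3).tolist()); s=read_state(); print(s["time"],s["orientation"],s["opening"])
E
```

```text
pics
scene [[372.6, 0.0, 317.7], [0.0, 372.6, 203.5], [0.0, 0.0, 1.0]] [-0.07187112  0.          0.          0.          0.        ] [[0.861, 0.344, -0.376, 973.107], [0.509, -0.565, 0.649, -659.713], [0.011, -0.75, -0.661, 768.143], [0.0, 0.0, 0.0, 1.0]]
top [[383.1, 0.0, 317.9], [0.0, 383.1, 200.2], [0.0, 0.0, 1.0]] [-0.08439457  0.          0.          0.          0.        ] [[-0.022, -0.983, 0.182, 472.522], [-1.0, 0.025, 0.014, -24.884], [-0.019, -0.182, -0.983, 1008.561], [0.0, 0.0, 0.0, 1.0]]
[[0.266, -0.93, -0.254, 236.05], [-0.964, -0.257, -0.069, -608.947], [-0.001, 0.263, -0.965, 373.382], [0.0, 0.0, 0.0, 1.0]]
0.15 [[-1.96333121e-04  2.65615908e-01 -9.64078913e-01]
 [ 8.79159006e-04 -9.64078513e-01 -2.65615977e-01]
 [-9.99999594e-01 -8.99727872e-04 -4.42380745e-05]] 85.19696039450784
```

View pics/top0.png

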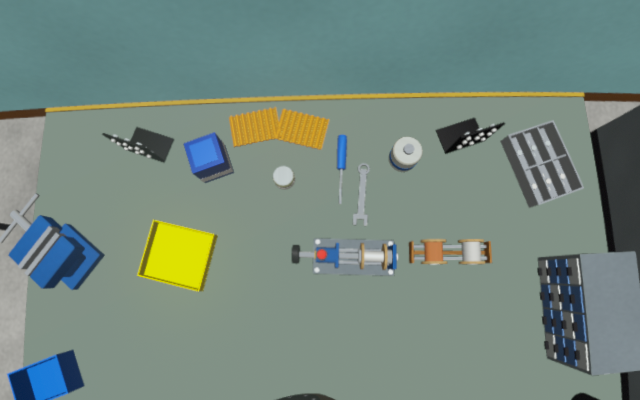

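View pics/scene0.png

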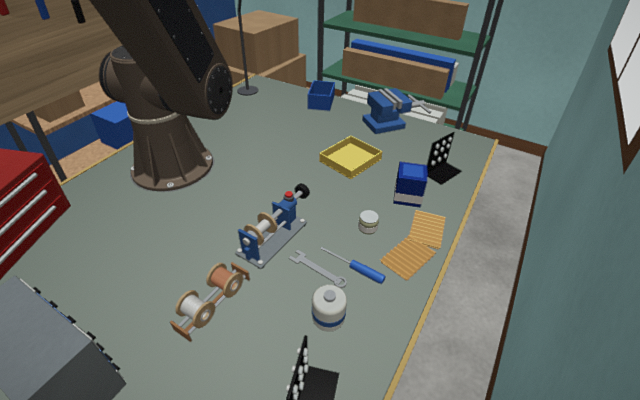

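The top picture shows the knob at about (296,254), red button (321,254), empty spool (373,256), copper (433,252), silver (473,252) and tray (178,255). I'll measure these by colour in two views.

```bash
cat > h.py <<'E'
from cell import *
import cv2,numpy as np
def ray(c,p):
    q=cv2.undistortPoints(np.array([[p]],float),c["mtx"],np.array(c["dist"],float))[0,0]
    M=np.array(c["cam_to_world"]); d=M[:3,:3]@[q[0],q[1],1]; return M[:3,3],d/np.linalg.norm(d)
def onz(c,p,z):
    o,d=ray(c,p); return o+d*(z-o[2])/d[2]
def tri(rays):
    A=sum(np.eye(3)-np.outer(d,d) for o,d in rays); b=sum((np.eye(3)-np.outer(d,d))@o for o,d in rays)
    x=np.linalg.solve(A,b); return x,max(np.linalg.norm((np.eye(3)-np.outer(d,d))@(x-o)) for o,d in rays)
def mask(im,lo,hi):
    return cv2.inRange(cv2.cvtColor(im,cv2.COLOR_BGR2HSV),np.array(lo),np.array(hi))
def blobs(m,mn=20):
    n,l,s,c=cv2.connectedComponentsWithStats(m); return sorted([(s[i,4],c[i].round(1).tolist(),s[i,:4].tolist()) for i in range(1,n) if s[i,4]>=mn],reverse=True)
def proj(c,P):
    W=np.linalg.inv(np.array(c["cam_to_world"])); r=cv2.Rodrigues(W[:3,:3])[0]
    return cv2.projectPoints(np.array(P,float).reshape(-1,1,3),r,W[:3,3],np.array(c["mtx"]),np.array(c["dist"],float))[0][:,0]
def down(yaw):  # jaw axis (tool y) at yaw in world xy, tool x down
    y=np.array([np.cos(yaw),np.sin(yaw),0]);x=np.array([0,0,-1.]);return np.column_stack([x,y,np.cross(x,y)])
def snap(name,fn):
    c=calibration(name);im=get_image(name);cv2.imwrite(f"pics/{fn}.png",im);return c,im
E
python3 - <<'E'
from h import *
R={}
for n in("scene","top"):
    im=cv2.imread(f"pics/{n}0.png");c=calibration(n)
    for k,lo,hi in(("red",(0,180,100),(6,255,255)),("yellow",(25,150,100),(33,255,255)),("copper",(5,120,60),(14,255,255)),("black",(0,0,0),(180,255,45))):
        b=blobs(mask(im,lo,hi))[:6]; print(n,k,b)
c=calibration("top")
print("knob",onz(c,(296,254),75),"btn",onz(c,(321,254),110),"empty",onz(c,(373,256),90),"cop",onz(c,(433,252),65),"silver",onz(c,(473,252),65),"tray",onz(c,(178,255),20))
E
```

```text
scene red [(np.int32(574), [14.6, 164.1], [0, 149, 43, 41]), (np.int32(121), [30.5, 223.4], [0, 195, 61, 60]), (np.int32(94), [24.5, 203.4], [0, 180, 52, 47]), (np.int32(76), [20.8, 180.1], [0, 163, 43, 36]), (np.int32(24), [288.5, 194.0], [286, 192, 6, 5])]
scene yellow []
scene copper [(np.int32(665), [509.5, 140.7], [466, 125, 81, 31]), (np.int32(127), [182.0, 329.7], [171, 321, 22, 20]), (np.int32(100), [217.3, 281.7], [211, 275, 14, 14]), (np.int32(76), [240.1, 270.1], [231, 263, 18, 17]), (np.int32(39), [450.1, 121.6], [445, 119, 11, 6]), (np.int32(36), [224.9, 270.2], [219, 267, 13, 8])]
scene black [(np.int32(9867), [171.2, 52.9], [90, 0, 142, 133]), (np.int32(1005), [318.2, 384.7], [298, 367, 40, 33]), (np.int32(758), [440.8, 163.1], [428, 132, 33, 52]), (np.int32(590), [475.3, 60.6], [456, 0, 39, 129]), (np.int32(483), [114.7, 85.9], [100, 54, 39, 64]), (np.int32(460), [45.7, 144.8], [27, 111, 39, 70])]
top red [(np.int32(20), [322.6, 255.2], [319, 252, 7, 6])]
top yellow [(np.int32(3904), [176.9, 255.3], [138, 220, 79, 71])]
top copper [(np.int32(333), [433.3, 251.2], [425, 242, 18, 19]), (np.int32(324), [612.7, 96.7], [585, 93, 55, 8]), (np.int32(264), [21.5, 113.6], [0, 109, 45, 10])]
top black [(np.int32(841), [603.1, 191.2], [591, 130, 25, 122]), (np.int32(782), [459.5, 134.4], [438, 119, 55, 34]), (np.int32(197), [624.9, 386.0], [621, 373, 9, 27]), (np.int32(105), [583.1, 397.0], [572, 393, 25, 7]), (np.int32(32), [3.0, 226.2], [0, 224, 8, 5]), (np.int32(28), [576.2, 354.7], [574, 351, 5, 8])]
knob [514.4711051   44.63807869  75.        ] btn [511.58548381 -16.25518986 110.        ] empty [ 504.65041951 -139.51453207   90.        ] cop [ 511.05288958 -290.60135521   65.        ] silver [ 507.90402097 -390.38461171   65.        ] tray [519.90502566 357.5208127   20.        ]
```

Run:
```python
from h import *
for yaw in(0,np.pi):
    for p in((510,-110,300),(510,-390,300),(515,35,100),(510,350,200),(510,-110,120)):
        q=solve_ik(p,down(yaw)); print(round(yaw,2),p,None if q is None else np.round(q,2).tolist())
yaw=0 if abs((solve_ik((510,-390,300),down(0)) or [9]*6)[5])<abs((solve_ik((510,-390,300),down(np.pi)) or [9]*6)[5]) else np.pi
print(yaw)
off=66 if yaw==0 else -66
import pickle; D=[]
for k,y in enumerate((-390,-290,-130,-20)):
    reach((510,y-off,320),down(yaw)); c,im=snap("wrist",f"w{k}"); D.append(c)
pickle.dump(D,open("D.pkl","wb"));print(D[0]["mtx"],D[0]["cam_to_world"].round(2),read_state()["time"])
cv2.imwrite("pics/m.png",cv2.resize(np.vstack([np.hstack([cv2.imread(f"pics/w{k}.png") for k in r]) for r in((0,1),(2,3))]),(800,500),interpolation=cv2.INTER_AREA))
```

```text
0 (510, -110, 300) [-0.27, 0.24, 1.82, -0.0, 1.08, -0.27]
0 (510, -390, 300) [-0.7, 0.42, 1.55, -0.0, 1.17, -0.7]
0 (515, 35, 100) [0.01, 0.5, 2.03, -0.0, 0.61, 0.01]
0 (510, 350, 200) [0.55, 0.48, 1.72, -0.0, 0.94, 0.55]
0 (510, -110, 120) [-0.27, 0.47, 2.0, -0.0, 0.66, -0.27]
3.14 (510, -110, 300) [-0.27, 0.24, 1.82, -0.0, 1.08, 2.87]
3.14 (510, -390, 300) [-0.7, 0.42, 1.55, -0.0, 1.17, 2.44]
3.14 (515, 35, 100) None
3.14 (510, 350, 200) [0.55, 0.48, 1.72, -0.0, 0.94, -2.59]
3.14 (510, -110, 120) [-0.27, 0.47, 2.0, -0.0, 0.66, 2.87]Traceback (most recent call last):
  File "<stdin>", line 5, in <module>
ValueError: The truth value of an array with more than one element is ambiguous. Use a.any() or a.all()
```

Run:
```python
from h import *
import pickle; D=[]
for k,y in enumerate((-390,-290,-130,-20)):
    reach((510,y-66,320),down(0)); c,im=snap("wrist",f"w{k}"); D.append(c)
pickle.dump(D,open("D.pkl","wb"));print(D[0]["mtx"],D[0]["cam_to_world"].round(2),read_state()["time"])
cv2.imwrite("pics/m.png",cv2.resize(np.vstack([np.hstack([cv2.imread(f"pics/w{k}.png") for k in r]) for r in((0,1),(2,3))]),(800,500),interpolation=cv2.INTER_AREA))
```

```text
[[304.35947866   0.         323.8504597 ]
 [  0.         304.35947866 201.3318714 ]
 [  0.           0.           1.        ]] [[ 1.0000e+00 -0.0000e+00 -0.0000e+00  5.0850e+02]
 [-0.0000e+00 -9.6000e-01 -2.6000e-01 -3.9020e+02]
 [-0.0000e+00  2.6000e-01 -9.6000e-01  4.4826e+02]
 [ 0.0000e+00  0.0000e+00  0.0000e+00  1.0000e+00]] 3.4667
```

View pics/m.png

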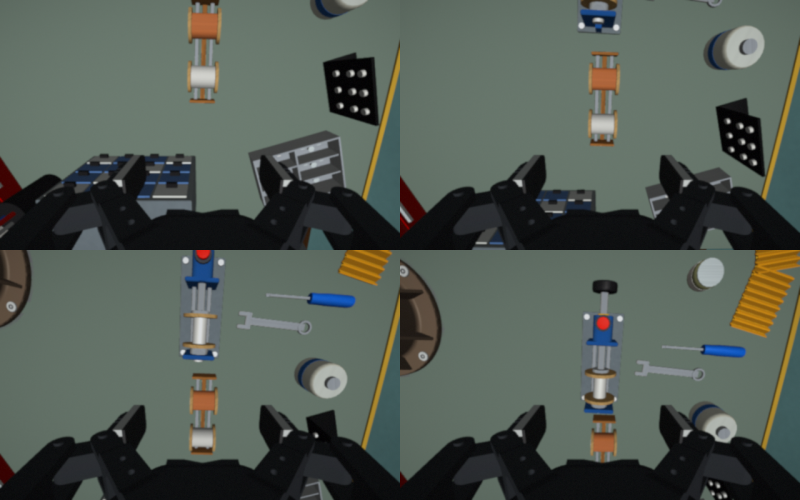

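The wrist views show the rack in pictures 0–2, the stand in 2–3 (button at full-size (645,518-400...)), with +y up and +x right. Next: colour blobs.

Run:
```python
from h import *
import pickle; D=pickle.load(open("D.pkl","rb"))
for k in range(4):
    im=cv2.imread(f"pics/w{k}.png")[:330]
    f=lambda b:[x for x in b if 270<x[1][0]<380][:8]
    for n,lo,hi in(("red",(0,190,100),(4,255,255)),("red2",(176,190,100),(180,255,255)),("wood",(5,90,60),(22,255,255)),("white",(0,0,165),(180,40,255)),("black",(0,0,0),(180,90,40))):
        print(k,n,[(int(a),c,s) for a,c,s in f(blobs(mask(im,lo,hi),25))])
a=[cv2.imread(f"pics/w{k}.png") for k in(1,3)]
cv2.imwrite("pics/n.png",np.hstack([cv2.resize(a[0][:260,250:400],None,fx=2.3,fy=2.3,interpolation=cv2.INTER_CUBIC),cv2.resize(a[1][30:290,250:400],None,fx=2.3,fy=2.3,interpolation=cv2.INTER_CUBIC)]))
```

```text
0 red []
0 red2 []
0 wood [(2724, [326.6, 44.0], [301, 6, 53, 99]), (344, [323.2, 157.5], [303, 141, 41, 24]), (229, [346.4, 122.7], [342, 99, 8, 49]), (219, [302.2, 122.1], [300, 98, 6, 49])]
0 white [(994, [324.2, 121.7], [305, 109, 40, 27]), (25, [298.2, 260.5], [292, 260, 13, 2])]
0 black [(122, [274.4, 295.6], [267, 292, 16, 8]), (98, [279.6, 277.0], [273, 274, 15, 7]), (68, [284.0, 261.6], [278, 259, 13, 6]), (46, [287.2, 248.9], [282, 247, 11, 5])]
1 red []
1 red2 []
1 wood [(2499, [326.2, 124.0], [302, 82, 50, 100]), (375, [322.7, 227.4], [304, 215, 38, 19]), (184, [344.5, 198.9], [341, 177, 7, 45]), (180, [303.2, 197.8], [301, 176, 6, 44]), (50, [342.1, 2.0], [335, 0, 12, 7])]
1 white [(792, [323.8, 199.6], [306, 189, 37, 23]), (77, [345.7, 43.6], [341, 39, 10, 10]), (77, [289.9, 40.5], [286, 36, 9, 10]), (50, [316.7, 31.2], [311, 29, 12, 5])]
1 black [(71, [285.6, 323.5], [279, 321, 14, 6]), (49, [289.2, 306.2], [284, 304, 11, 5])]
2 red [(252, [324.8, 5.8], [315, 0, 21, 15])]
2 red2 []
2 wood [(2029, [325.7, 236.4], [304, 198, 45, 87]), (602, [323.7, 311.5], [303, 279, 42, 49]), (319, [317.8, 152.8], [293, 148, 51, 10]), (276, [320.1, 104.5], [294, 101, 53, 8])]
2 white [(647, [319.5, 128.7], [311, 108, 18, 43]), (531, [323.3, 304.6], [307, 296, 33, 18]), (79, [296.7, 16.0], [292, 11, 10, 11]), (74, [353.1, 19.3], [349, 15, 9, 10]), (47, [343.8, 166.2], [340, 163, 8, 8]), (41, [291.6, 162.9], [289, 160, 7, 8])]
2 black []
3 red [(289, [324.5, 116.6], [316, 107, 18, 20])]
3 red2 []
3 wood [(1723, [325.9, 301.4], [305, 264, 42, 66]), (554, [318.4, 239.3], [296, 228, 46, 20]), (400, [320.3, 199.0], [297, 191, 48, 14]), (48, [325.8, 102.9], [317, 101, 18, 4])]
3 white [(439, [319.7, 221.1], [312, 206, 16, 32]), (71, [351.4, 109.4], [347, 105, 10, 10]), (71, [298.4, 106.4], [294, 102, 10, 10])]
3 black [(556, [327.1, 58.8], [309, 49, 38, 21])]
```

View pics/n.png

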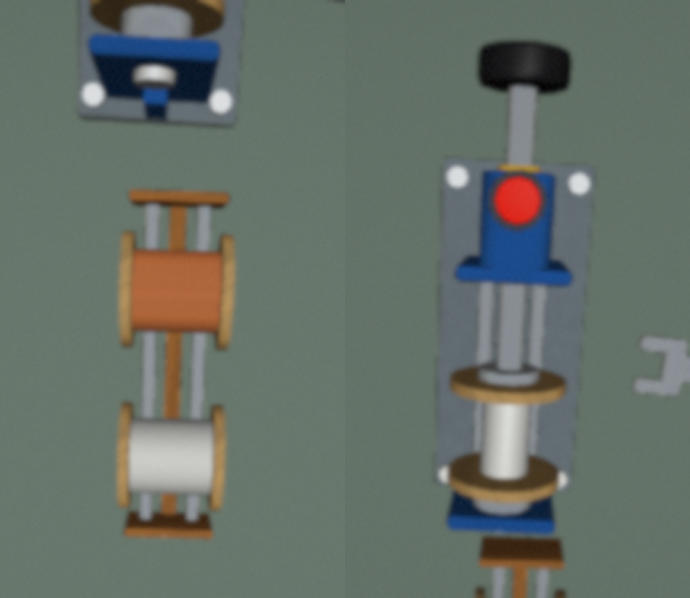

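Run:
```python
from h import *
import pickle; D=pickle.load(open("D.pkl","rb")); D.append(calibration("top")); 
def T(n,*v):
    x,e=tri([ray(D[k],p) for k,p in v]); print(n,x.round(1),round(e,1)); return x
T("silver L",(0,(302.2,122.1)),(1,(303.2,197.8))); T("silver R",(0,(346.4,122.7)),(1,(344.5,198.9)))
T("silver wind",(0,(324.2,121.7)),(1,(323.8,199.6)),(2,(323.3,304.6)))
b=T("button",(2,(324.8,5.8)),(3,(324.5,116.6)))
a1=T("scr n R",(1,(345.7,43.6)),(2,(343.8,166.2)));a2=T("scr n L",(1,(289.9,40.5)),(2,(291.6,162.9)))
a3=T("scr f R",(2,(353.1,19.3)),(3,(351.4,109.4)));a4=T("scr f L",(2,(296.7,16)),(3,(298.4,106.4)))
d=(a3+a4-a1-a2)[:2]; yaw=np.arctan2(-d[0],d[1]);print("yaw",yaw,"cross",np.arctan2((a1-a2)[1],(a1-a2)[0]),"mid",(a1+a2+a3+a4)/4, np.linalg.norm(d)/2)
u=np.array([-np.sin(yaw),np.cos(yaw)]);m=((a1+a2+a3+a4)/4)[:2];print("origin",m-42*u,"btn-org along/across",(b[:2]-m+42*u)@u,(b[:2]-m+42*u)@[u[1],-u[0]])
T("eflange far",(2,(320.1,104.5)),(3,(320.3,199.0)));T("eflange near",(2,(317.8,152.8)),(3,(318.4,239.3)));T("ecore",(2,(319.5,128.7)),(3,(319.7,221.1)))
im=cv2.imread("pics/top0.png"); kb=[x for x in blobs(mask(im,(0,0,0),(180,255,60)),15) if 280<x[1][0]<310 and 230<x[1][1]<280];print(kb)
print("knob",onz(D[3],(327.1,58.8),75))
c=D[1]; print("plates top z36: near",onz(c,((127+210)/4.6+250,520/2.3),36),onz(c,(320,535/2.3),36)," far",onz(c,(328,197/2.3),36))
t=D[4]
print("tray",[onz(t,p,36).round() for p in((153,221),(216,236),(204,290),(138,278))])
```

```text
silver L [ 480.7 -394.9   44.7] 0.1
silver R [ 537.2 -395.7   47.6] 0.0
silver wind [ 509.  -394.2   57.9] 0.2
button [510.5 -18.1  96.9] 0.1
scr n R [ 537.7 -196.    17.6] 0.4
scr n L [ 464.3 -191.7   14.8] 0.6
scr f R [546.9  -8.2  17.7] 0.2
scr f L [475.2  -4.4  17.2] 0.0
yaw -0.053511446430756456 cross -0.058275458088314976 mid [ 506.04468931 -100.05846484   16.85469237] 187.77663488289053
origin [ 503.798281   -141.99834622] btn-org along/across 124.07743421233418 0.039360324749617356
eflange far [ 505.4 -115.    89.9] 0.0
eflange near [ 502.7 -169.6   85.5] 0.2
ecore [ 504.7 -141.4   95.9] 0.0
[(np.int32(19), [296.3, 247.5], [294, 246, 5, 5]), (np.int32(19), [295.1, 259.8], [293, 258, 6, 5])]
knob [513.29496852  45.29772019  75.        ]
plates top z36: near [ 508.29157995 -439.26406646   36.        ] [ 503.57109767 -449.27905994   36.        ]  far [ 514.34890542 -249.15641579   36.        ]
tray [array([609., 422.,  36.]), array([566., 253.,  36.]), array([430., 281.,  36.]), array([462., 456.,  36.])]
```

Stand: origin (503.8,-142), yaw -0.0535, and the button check falls at 124.1/0.0 along/across. The pictures show both rack spools lying *across* the rods, with their axes along world x. That is not along the rack's y as the text says, so I'll grip the silver spool with the jaws along y and turn it 90°. Drawing the spindle first.

```bash
cat >> h.py <<'E'
YAW=-0.0535; O=np.array([503.8,-142.0]); U=np.array([-np.sin(YAW),np.cos(YAW)]); RS=down(YAW)
def S(y,z,x=0):
    p=O+U*y+x*np.array([U[1],-U[0]]); return (p[0],p[1],z)
def st(n=""):
    s=read_state();print(n,round(s["time"],2),"tcp",np.round(s["tool_pos"],1),"F",np.round(s["contact_force"],1),"op",round(s["opening"],1));return s
E
python3 - <<'E'
from h import *
reach(S(160,150),RS); line_to(S(160,70)); st("at")
grab(30); st("gripped")
line_to(S(207,70),feed=60); s=st("pull")
y=207
while y<216:
    y+=1.5; line_to(S(y,70),feed=30); s=st(y)
    if s["contact_force"][1]<-22: break
line_to(S(y-3,70),feed=60); st("back"); release(); line_to(S(y-3,180)); sleep(.3); st("up")
reach(S(20-66,260),RS); c,im=snap("wrist","a1"); import pickle; pickle.dump(c,open("a1.pkl","wb"))
cv2.imwrite("pics/a1c.png",im[:,200:450])
st()
E
```

```text
at 4.97 tcp [513.1  17.4  70.9] F [-0.4 -0.4 -0.1] op 85.5
gripped 5.62 tcp [513.   17.8  70.3] F [ 3.2 -0.8  3.4] op 12.8
pull 6.55 tcp [515.4  63.5  70.2] F [  3.6 -20.1   3.8] op 12.9
208.5 6.8 tcp [515.5  64.8  70.1] F [  4.4 -21.6   3.2] op 12.7
210.0 7.05 tcp [515.5  66.   70.1] F [  4.3 -27.2   1.9] op 12.6
back 7.3 tcp [515.4  64.   70.1] F [ 4.9 -8.   1.2] op 12.7
up 9.18 tcp [514.6  64.7 179.4] F [-0.2 -0.6 -0.1] op 85.5
 10.27 tcp [ 501.3 -186.7  259.5] F [ 0.   0.5 -0.2] op 85.4
```

View pics/a1c.png

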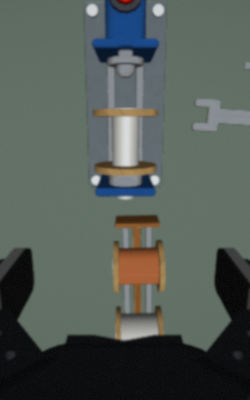

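The spindle nose tip at about (325,72) is well clear of the empty spool, which is still upright between (325,112) and (325,170). I'll check the tip's y, then move the empty spool.

Run:
```python
from h import *
import pickle
c=pickle.load(open("a1.pkl","rb"))
for n,p,z in(("nose tip",(325,75),78),("shoulder",(325,58),85),("far flange",(325,112),100),("near flange",(325,170),100)):
    q=onz(c,p,z)[:2]-O; print(n,"y",round(q@U,1),"x",round(q@[U[1],-U[0]],1))
reach(S(0,180),RS); line_to(S(0,72)); grab(30); s=st("grip")
line_to(S(20,72),feed=60); st("slid"); line_to(S(20,190)); s=st("lift")
reach((517,353,150),RS); line_to((517,353,36)); st("tray"); line_to((517,353,34),feed=30); st("tray2"); release(); line_to((517,353,200)); st()
snap("wrist","b_w"); snap("top","b_t"); snap("scene","b_s")
a=cv2.imread("pics/b_t.png")[190:320,100:420]; b=cv2.imread("pics/b_s.png")[110:320,150:420]
cv2.imwrite("pics/b.png",np.vstack([cv2.resize(a,(540,220)),cv2.resize(b,(540,380))]))
```

```text
nose tip y 61.3 x 0.1
shoulder y 75.0 x 0.1
far flange y 26.9 x 0.1
near flange y -26.3 x 0.2
grip 12.16 tcp [ 504.3 -142.1   72.2] F [1.8 1.2 5.1] op 25.9
slid 12.64 tcp [ 505.3 -120.8   72.2] F [3.5 3.2 6.3] op 25.7
lift 13.57 tcp [ 504.2 -121.7  189.2] F [ 0.7  0.1 -0.6] op 25.9
tray 16.23 tcp [517.6 353.2  36.8] F [ 0.5  0.3 -0.3] op 26.5
tray2 16.48 tcp [517.3 353.2  34.6] F [-0.2 -0.6 -0.3] op 26.1
 18.34 tcp [516.6 352.7 199.1] F [-0.2  0.6 -0. ] op 85.4
```

View pics/b.png

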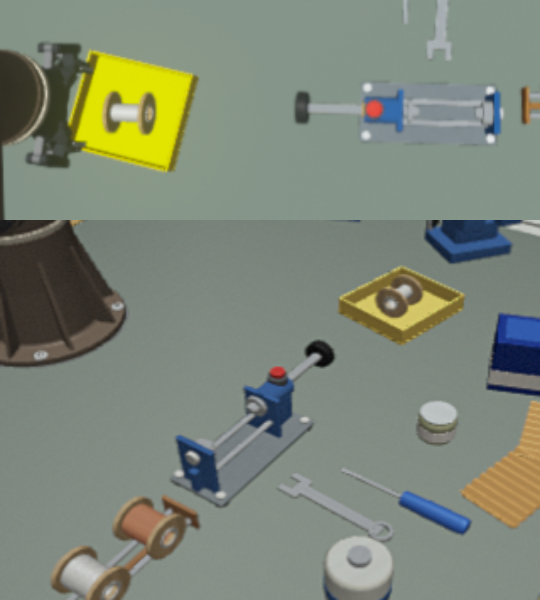

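The empty spool lies in the middle of the tray and the spindle stays out (knob far from barrel). The scene view also confirms the rack spools' bores face +x. Now the silver spool.

Run:
```python
from h import *
opts=[(abs(q[5]),a) for a in(np.pi/2-.02,-np.pi/2-.02) if (q:=solve_ik((509,-395,200),down(a))) is not None and solve_ik((509,-395,43),down(a)) is not None]
print(opts); a=min(opts)[1]; R=down(a)
reach((509,-395,180),R); line_to((509,-395,60)); line_to((509,-395,43),feed=60); st("down"); grab(60); st("grip")
line_to((509,-395,60),feed=60); line_to((509,-395,200)); st("lift")
reach(S(20,220),RS); st("over")
snap("wrist","c_w"); snap("scene","c_s"); snap("top","c_t")
cv2.imwrite("pics/c.png",np.hstack([cv2.resize(cv2.imread("pics/c_w.png"),(480,300)),cv2.resize(cv2.imread("pics/c_s.png")[110:350,140:400],(320,300))]))
```

```text
[(np.float64(2.257796537043859), 1.5507963267948965), (np.float64(0.883796116545934), -1.5907963267948966)]
down 22.52 tcp [ 508.8 -394.8   42.6] F [ 0.8  0.1 -0.3] op 85.6
grip 22.98 tcp [ 509.3 -395.    43.6] F [-0.3  2.7  6.9] op 43.9
lift 24.49 tcp [ 508.5 -394.6  199. ] F [ 0.3  0.  -4.9] op 44.0
over 25.57 tcp [ 505.1 -122.6  219.8] F [ 0.5 -0.4 -4.4] op 43.9
```

View pics/c.png

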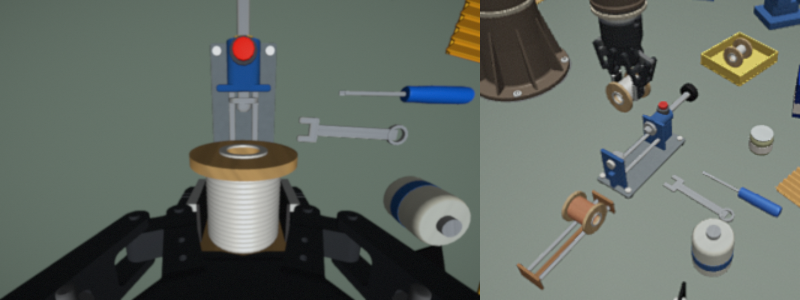

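The spool is gripped squarely, with its flange ellipse as expected for a level axis. The copper spool has not moved. Lowering into the cradle while watching the force.

Run:
```python
from h import *
line_to(S(20,90)); z=78; line_to(S(20,z),feed=60); st(z)
while z>70.5:
    z-=1; line_to(S(20,z),feed=30); s=st(z)
    if s["contact_force"][2]>0: break
release(); line_to(S(20,180)); sleep(.3)
reach(S(60-66,260),RS); c,im=snap("wrist","d_w"); c2,im2=snap("scene","d_s"); st()
cv2.imwrite("pics/d.png",np.hstack([cv2.resize(im[:300,200:450],(500,600)),cv2.resize(im2[170:350,160:330],(300,600))]))
import pickle;pickle.dump(c,open("d.pkl","wb"))
```

```text
78 27.09 tcp [ 505.7 -122.3   78.3] F [0.9 1.2 3.5] op 44.1
77 27.34 tcp [ 505.8 -122.3   78.1] F [-3.5  0.5 21.9] op 44.1
 29.5 tcp [ 502.9 -147.7  259.2] F [-0.7  0.5 -0.4] op 85.6
```

View pics/d.png

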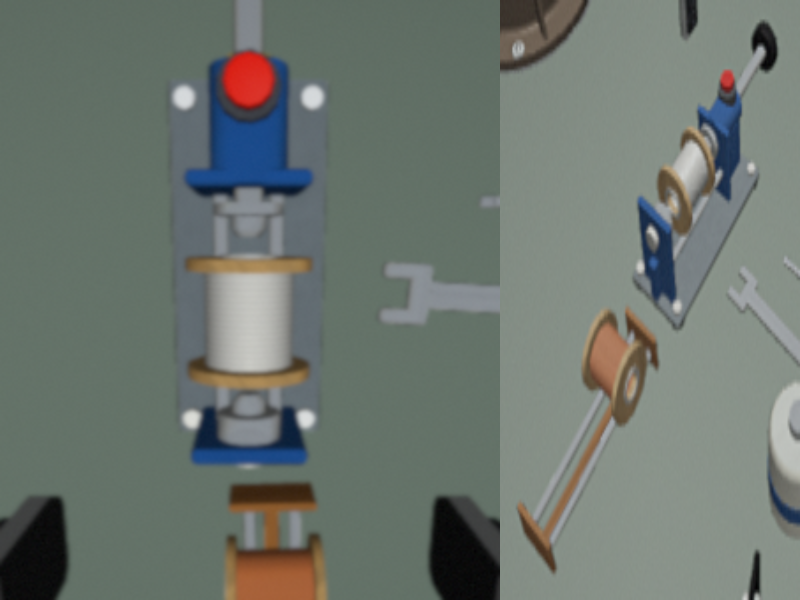

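The silver spool lies in the cradle clear of both noses (flanges at (325,132) and (325,186)). Contact came 6 mm earlier than expected, so I'll check its seat with two views before pressing.

Run:
```python
from h import *
import pickle
c1=pickle.load(open("d.pkl","rb")); im=cv2.imread("pics/d_w.png")[:240]
reach(S(-66,260),RS); c2,im2=snap("wrist","e_w")
B=[]
for i in(im,im2[:260]):
    b=[x for x in blobs(mask(i,(5,90,60),(22,255,255)),60) if 300<x[1][0]<350]
    B.append(sorted(b,key=lambda x:x[1][1])[:2]); print(B[-1])
for k in(0,1):
    x,e=tri([ray(c1,B[0][k][1]),ray(c2,B[1][k][1])]); q=x[:2]-O; print("flange",x.round(1),round(e,1),"y",(q@U).round(1),"x",(q@[U[1],-U[0]]).round(1))
# predicted extent of the flange rim (z=75 ideal): widest points and top
for y in(44,50,-4,-10):
    th=np.linspace(0,2*np.pi,73); P=[S(y,74.7+32*np.sin(t),32*np.cos(t)) for t in th]; p=proj(c1,P); print(y,p.min(0).round(1),p.max(0).round(1))
st()
```

```text
[(np.int32(392), [324.2, 132.2], [294, 129, 62, 7]), (np.int32(456), [323.9, 187.9], [295, 180, 59, 14])]
[(np.int32(519), [325.8, 63.1], [293, 58, 66, 13]), (np.int32(353), [326.4, 126.0], [295, 123, 63, 7])]
flange [506.6 -94.8  96.6] 0.1 y 47.2 x 0.3
flange [ 503.9 -149.    94.1] 0.3 y -7.0 x 0.5
44 [292. 133.] [355.5 136.3]
50 [291.8 127.5] [355.7 129.6]
-4 [293.2 175.5] [354.3 187.8]
-10 [293.4 180.6] [354.1 193.9]
 29.9 tcp [ 499.6 -207.6  258.8] F [0.2 0.1 0.6] op 85.7
```

It is seated level at y = 20.1, x = 0.4 mm. Pressing the button.

Run:
```python
from h import *
reach(S(124,190),RS); grab(20); line_to(S(124,130)); st("above"); z=124
while z>115:
    z-=1.5; line_to(S(124,z),feed=30); s=st(z)
    if s["contact_force"][2]>12: break
sleep(.2); line_to(S(124,190)); reach(S(60-66,260),RS); sleep(.3)
c,im=snap("wrist","f_w"); ct,it=snap("scene","f_s"); st()
b=sorted([x for x in blobs(mask(im[:260],(5,90,60),(22,255,255)),60) if 300<x[1][0]<350],key=lambda x:x[1][1])[:2]
for x in b:
    q=onz(c,x[1],95)[:2]-O; print(x,"y",(q@U).round(1),"x",(q@[U[1],-U[0]]).round(1))
cv2.imwrite("pics/f.png",np.hstack([cv2.resize(im[:300,200:450],(500,600)),cv2.resize(it[110:350,160:400],(300,300+300))]))
```

```text
above 32.04 tcp [510.5 -18.2 130.2] F [0.2 0.1 0.2] op -0.0
122.5 32.44 tcp [510.5 -18.2 122.7] F [ 0.4  0.2 -0.2] op -0.1
121.0 32.69 tcp [510.5 -18.2 121. ] F [0.4 0.3 1.1] op 0.1
119.5 32.94 tcp [510.5 -18.2 119.4] F [0.4 0.4 2. ] op -0.0
118.0 33.19 tcp [510.5 -18.2 117.9] F [ 0.8 -0.1  1.9] op -0.1
116.5 33.44 tcp [510.5 -18.2 117.2] F [-3.8  0.3 19.7] op -0.2
 35.33 tcp [ 503.5 -147.4  259.7] F [ 0.  -0.6 -0.3] op 0.2
(np.int32(471), [325.2, 155.0], [295, 150, 61, 10]) y 27.3 x 0.3
(np.int32(474), [325.1, 209.0], [297, 199, 58, 17]) y -26.8 x 0.3
```

View pics/f.png

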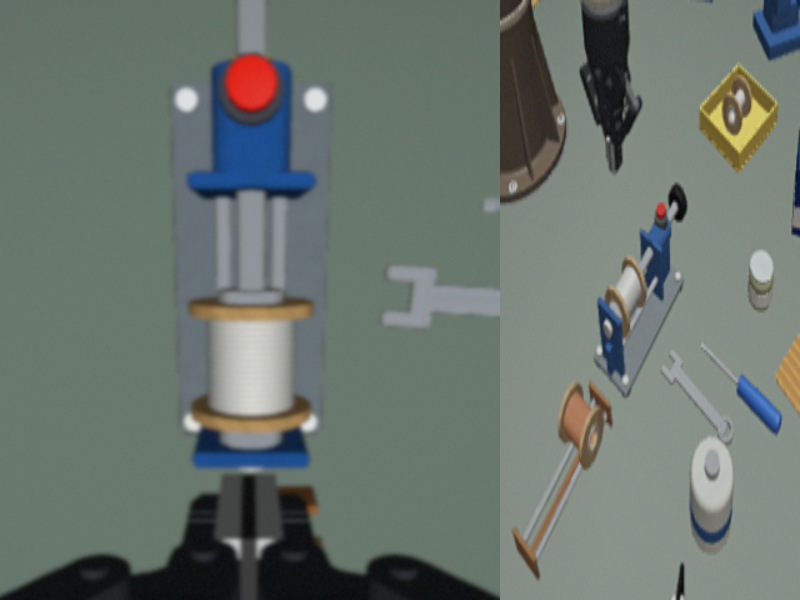

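The spindle has sprung in against the spool. Its flanges at y = +27.3 and -26.8 put the centre at +0.25 mm, and the empty spool is in the tray.

```bash
python3 -c "
from h import *
finish_job(); st()"
```

```text
the job is handed in; nothing more can be done
the job is handed in; nothing more can be done
```

The job is done and handed in at about 35 s on the robot's clock (limit 64 s). The silver lockwire spool is held between both noses and the empty spool is in the yellow tray. `finish_job` gives no verdict, so the result rests on my own checks.

- **What I did:** I drew the spindle out to its stop and the catch kept it. I slid the empty spool clear and put it in the tray. The silver spool went into the cradle with the spindle still out, and then I pressed the button.
- **Last checks:** The flanges measured y = +27.3 and -26.8 mm, so the spool's centre is about 0.3 mm from its mounted place both along and across the axis. The spindle's shoulder is against the spool. In the pictures the empty spool lies in the tray, the copper spool and the other things look unmoved, and the robot is clear of everything.
- **Disagreed with the text:** The rack spools lay with their axes across the rods, not along the rack's y. I gripped the silver spool with the jaws along y and turned it 90° before laying it down.
- **Unexpected contact:** While I lowered the silver spool it touched about 6 mm sooner than reckoned, at 22 N. A two-view check then showed it level in the cradle at y = 20 mm.
- **Poor measurement:** The button's height came out at 97 mm from a clipped view, against 110 mm in the text. I used the text's value, and the finger force met the button about there.

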